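# Find the full water bottle by its weight and fit it to the cage

### The job

The cage has no water: of the three look-alike drinking bottles lying in the steel tray one is full and two are empty. Find the full one by its weight; they lie too close for fingers between the bodies, so take them by the cap, draw the full one out of the row, put it down and let go, then take it round the body and lay it gently in the sloping bottle cradle of the cage's wire lid, spout down and towards the robot, slid fully home against its stop. Leave both empty bottles lying in the tray, and do not disturb the beaker, the timer or the white tub.

Things in the scene. Friction and masses are not known exactly. Their poses are not given: they have to be found in the camera images.
- bottle_a_mid (a point): bottle A, one of three look-alike drinking bottles (full about 0.55 kg, empty about 0.10 kg) lying in the tray, spout towards the robot. Round body 60 mm across, 162 mm long; 218 mm with cap and spout. Point: on the axis, mid-body, 137 mm from the spout's tip, 81 mm from the flat base, 34 mm above the worktop; z axis from spout to base
- bottle_b_mid (a point): bottle B, as A. All three: the screw cap is 36 mm across, 16 mm long; beyond it the shoulder widens to the body, before it a thin spout sticks out 52 mm. Pads centred 86 mm from the mid point towards the spout grip the cap squarely. Raising the cap end while the base rests takes half the weight, raising it whole takes all
- bottle_c_mid (a point): bottle C, as A. Between neighbours in the tray the bodies are 10 mm apart and the caps 34 mm, so fingers opened to about 60 mm pass on either side of a cap, none between bodies
- tray: fixed steel tray, 250 mm (x) by 238 mm (y), floor 4 mm thick, rims 29 mm high at back and sides; open front (-x) with a 5 mm bead. Low ribs (9 mm above the worktop) keep each bottle from rolling but let it slide forward. Drawn forward 115 mm, a bottle still lies level there and its body is free for fingers from above. Origin: centre of the underside
- cage: fixed clear mouse cage with steel wire lid, 339 x 227 mm, rim 172 mm high, no bottle in it; the bottle cradle is on its right half. Origin: centre of the underside. Its x axis points to the robot, y to the right (when square to the robot)
- cradle_mid (a point): where a bottle's mid point lies when it is fully home in the cradle; 182 mm above the worktop. Axes as the cage's. The body rests in a sloping curved steel saddle that bears 24 mm below the axis, 18 mm to either side. The cage wall is 44 mm to the right of the axis, its rim 166 to 172 mm high
- cradle_spout (a point): where the tip of the spout is when that bottle is fully home; 111 mm above the worktop. The line from here to cradle_mid is the cradle's axis; it rises 31 degrees away from the robot. The smaller, lower saddle is the stop for the cap, 52 mm up the axis: a bottle slid down the slope stops dead there. By itself it may stick part-way
- beaker: bystander: small glass beaker, 58 mm across, 60 mm high, between cage and tray; origin at the centre of its underside
- timer: bystander: bench timer, 70 x 62 x 20 mm, lying at the right front; origin at the centre of its underside
- tub: bystander: white tub with screw lid, 94 mm across, 91 mm high, to the right of the tray; origin at the centre of its underside

How it is judged (in metres and radians):
On the way:
1. a bottle has been drawn out of the row (mid point more than 50 mm in front of the tray's centre, or beside the tray), lies low and is let go ((((x of bottle_a_mid in the frame of tray below -0.05 m or y of bottle_a_mid in the frame of tray below -0.13 m or y of bottle_a_mid in the frame of tray above 0.13 m) and height (world z) of bottle_a_mid below 0.05 m and contact force between the fingers and bottle_a below 0.05 N) or ((x of bottle_b_mid in the frame of tray below -0.05 m or y of bottle_b_mid in the frame of tray below -0.13 m or y of bottle_b_mid in the frame of tray above 0.13 m) and height (world z) of bottle_b_mid below 0.05 m and contact force between the fingers and bottle_b below 0.05 N) or ((x of bottle_c_mid in the frame of tray below -0.05 m or y of bottle_c_mid in the frame of tray below -0.13 m or y of bottle_c_mid in the frame of tray above 0.13 m) and height (world z) of bottle_c_mid below 0.05 m and contact force between the fingers and bottle_c below 0.05 N))), for 0.1 s.
At the end, for the whole second after the job is handed in: The full bottle (told by its weight of over 3 N on the cage) lies at rest in the cradle, mid point within 8 mm and spout's tip within 12 mm of their fully-home places; the other two lie at rest in the tray, mid points within 60 mm of its centre lengthwise, 100 mm across, below 50 mm (((distance between bottle_a_mid and cradle_mid below 0.008 m and distance between bottle_a_spout and cradle_spout below 0.012 m and contact force between bottle_a and cage above 3 N) or (distance between bottle_b_mid and cradle_mid below 0.008 m and distance between bottle_b_spout and cradle_spout below 0.012 m and contact force between bottle_b and cage above 3 N) or (distance between bottle_c_mid and cradle_mid below 0.008 m and distance between bottle_c_spout and cradle_spout below 0.012 m and contact force between bottle_c and cage above 3 N)) and ((distance between bottle_a_mid and cradle_mid below 0.008 m and distance between bottle_a_spout and cradle_spout below 0.012 m and contact force between bottle_a and cage above 3 N) or (x of bottle_a_mid in the frame of tray between -0.06 and 0.06 m and y of bottle_a_mid in the frame of tray between -0.1 and 0.1 m and height (world z) of bottle_a_mid below 0.05 m)) and ((distance between bottle_b_mid and cradle_mid below 0.008 m and distance between bottle_b_spout and cradle_spout below 0.012 m and contact force between bottle_b and cage above 3 N) or (x of bottle_b_mid in the frame of tray between -0.06 and 0.06 m and y of bottle_b_mid in the frame of tray between -0.1 and 0.1 m and height (world z) of bottle_b_mid below 0.05 m)) and ((distance between bottle_c_mid and cradle_mid below 0.008 m and distance between bottle_c_spout and cradle_spout below 0.012 m and contact force between bottle_c and cage above 3 N) or (x of bottle_c_mid in the frame of tray between -0.06 and 0.06 m and y of bottle_c_mid in the frame of tray between -0.1 and 0.1 m and height (world z) of bottle_c_mid below 0.05 m)) and linear speed of each of bottle_a, bottle_b, bottle_c below 0.02 m/s); the robot touches nothing.
It fails at once if a bottle is dropped or rammed into the cage (more than 60 N between them) (contact force between any of bottle_a, bottle_b, bottle_c and cage above 60 N).
It fails at once if a bystander (beaker, timer, white tub) is moved by more than 40 mm or tipped over (distance of any of beaker, timer, tub from where it was at the start of the episode above 0.04 m or angle between any of beaker, timer, tub's own z axis and vertical above 0.5 rad).
It also fails if it takes over 72 s, if anything falls off the work surface, if the arm or the gripper's body presses on something with over 40 N, if the wrist force passes 120 N, or if a joint passes its speed limit or range.

### The arm

A 7-joint arm with a two-finger parallel gripper is mounted at the origin on a cart in front of the work surface, level with it; the furniture and walls round the work are solid. World frame = base frame: x ahead of the robot, y to its left, z up, the work surface at z = 0. Lengths are in mm, angles in rad, forces in N, time in s.
With the tool pointing down it reaches from about 400 to 875 mm from the base axis. Payload 4.4 kg.
Tool frame: the origin (TCP) lies at the very end of the fingers, on their centre line; the grasp point (between the pads) lies 19 mm behind it; z points along the fingers, y is the line along which they close (so a half turn about z gives the same grasp; the last joint's range is limited). The gripper opens to 85 mm and grips with 20 to 120 N. Pads are 22 mm wide; open, the fingers measure 114 mm over their backs; the gripper's body (76 mm by 85 mm) begins 54 mm behind the grasp point. The pads swing forward as they close: fully open they stand 13 mm farther back than shut.
Start: joints at [1.088, 0.628, 0.038, 1.517, -0.027, 0.996, -0.02], TCP at [263.172, -594.355, 231.313] pointing down, gripper open.
Joint ranges: [-3.06, 3.06], [-0.37, 2.12], [-1.25, 1.32], [0.18, 2.47], [-1.1, 4.24], [0.23, 1.98], [-2.94, 2.94]. Speed limits (rad/s): [2.57, 2.57, 3.14, 3.14, 3.14, 3.14, 3.14].

### API

Orientations are given as [roll, pitch, yaw] about the fixed x, y, z axes, in that order (R = Rz(yaw) Ry(pitch) Rx(roll)).
In Python, from cell import sensors, get_image, camera_params, order gives the robot as it stands.
- The arm moves only by the shell command python3 -m inch 'ROWS' [OPENING]. ROWS is JSON, a list that holds one entry, the list of rows, each a list of 4 numbers: the shift along the tool's x, y, z in cm, then the turn about the tool's z in degrees. A call has 1 to 8 rows; each row is the pose to reach, as a shift and turn from the pose commanded when the call began, along the tool's axes at that moment; what a row does not reach only later rows make up. A row lasts 1/12 s, in which the tool goes at most 41.7 mm and 7.16 degrees, less where a joint would pass 70% of its speed; a pose out of reach is approached as far as the arm can. A call with a gripper value outside its range is refused whole. OPENING is the finger opening in cm, from 0 to 8.54, set as the call begins (- or left out, the last holds). The fingers move at their own pace and stop on an object; the grip force is fixed at half the most. Time passes only in rows, so rows that repeat a pose let the fingers close. It gives the time, the measured TCP pose, the force, the opening and the grip force at its end, in the units of the state.
- sensors.read_state(): the state, without advancing time (a new reading comes with each control period).
- get_image(name): name is "scene" or "top"; returns the picture (384x512x3 uint8, blue, green, red); there is no depth.
- camera_params(name): a dict with "mtx" (3x3 intrinsics, pixels), "rvec" (rotation vector, rad) and "tvec" (3), from world to camera coordinates, as OpenCV has them. Camera axes: x right, y down, z forward; pixel columns grow to the right and rows downward; lengths in mm; the calibration is good to about 2 mm. A picture is of the moment at which its call begins. camera_params takes no time and is no camera call.
- order.finish_job(): hands the job in; it is judged then, once.
The state is a dict: "clock": time; "qpos": joint angles; "qd": joint speeds; "tau": joint torques, N m; "eef_pos": TCP position; "tool_rot": TCP orientation; "force": force on the tool from outside, world axes, zero at the start; "torque": the same for the moment, N m; "width": finger opening in mm; "gripper_force": force on a finger pad.
Only numpy, scipy, OpenCV 4.12 (cv2) and the standard library are available. Lean on these libraries where they do the work, as an engineer would, in place of code of your own. Each camera call takes 0.05 s, during which the arm holds its last target. There are 200 camera calls.

## Working session

There is one attempt and no reset: what is moved stays moved. The work goes in short steps, Python scripts to look and compute and a shell command to move; the robot and the scene stay as the last step left them, time stands still between calls to the robot, and variables do not carry over. Pictures are saved under pics/ and viewed, at most 10 in all, crops included, and the job is handed in when it is done.

```bash
mkdir -p pics
cat > h.py <<'E'
import numpy as np,cv2
from cell import sensors,get_image,camera_params,order
def P(n):
    c=camera_params(n);R=cv2.Rodrigues(np.array(c["rvec"],float))[0];return np.array(c["mtx"],float),R,np.array(c["tvec"],float).ravel()
def back(n,u,v,z):
    K,R,t=P(n);d=R.T@np.linalg.solve(K,[u,v,1]);o=-R.T@t;return o+d*(z-o[2])/d[2]
def proj(n,p):
    K,R,t=P(n);q=K@(R@np.array(p,float)+t);return q[:2]/q[2]
E
python3 - <<'E'
from h import *
for n in("scene","top"):
    im=get_image(n);cv2.imwrite(f"pics/{n}0.png",cv2.resize(im,(800,600),interpolation=cv2.INTER_CUBIC))
    K,R,t=P(n);print(n,-R.T@t,K[0,0])
s=sensors.read_state();print(s)
E
ls
```

```text
scene [-178.46851238 -958.14968581 1221.17721066] 385.53406474258327
top [ 318.32146463  -85.8899816  1727.20700874] 478.2301095482408
{'clock': 0.1, 'qpos': array([ 1.0882189 ,  0.62926556,  0.03846562,  1.51830034, -0.0270073 ,
        0.99628806, -0.02001932]), 'qd': array([ 0.00054   , -0.00110125,  0.00020671, -0.00267248,  0.00333668,
       -0.00060656,  0.00199783]), 'tau': array([ 1.85179335e-03, -5.64531326e+01,  1.22977540e+00, -1.93972242e+01,
        1.11772958e-02,  5.46301409e-03,  1.54235647e-05]), 'eef_pos': array([ 262.91534523, -593.82487066,  230.46334853]), 'tool_rot': array([-3.13985007e+00,  2.51093213e-05,  4.16736544e-01]), 'force': array([-0.38942467, -0.45175221, -1.14852404]), 'torque': array([-0.04503727,  0.01022882, -0.03299671]), 'gripper_force': 0.0, 'width': 85.0714788054415}
h.py
pics
```

View pics/scene0.png

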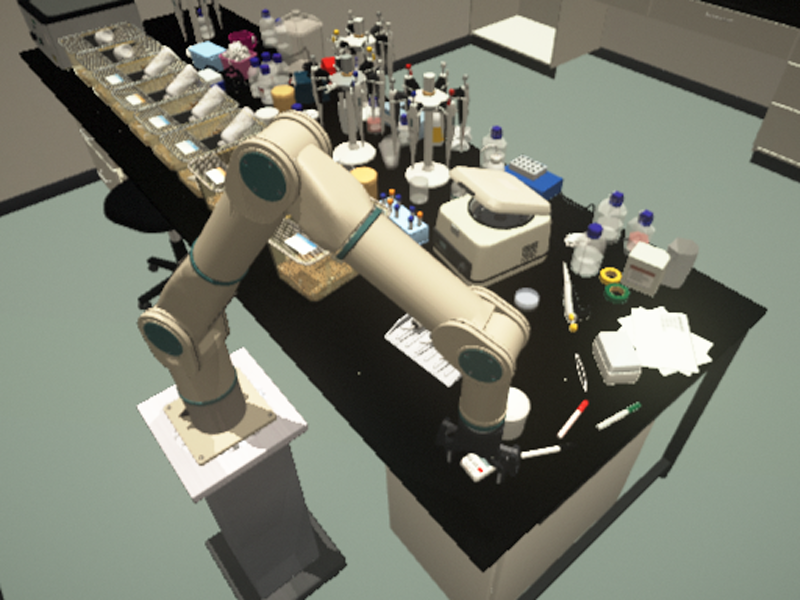

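View pics/top0.png

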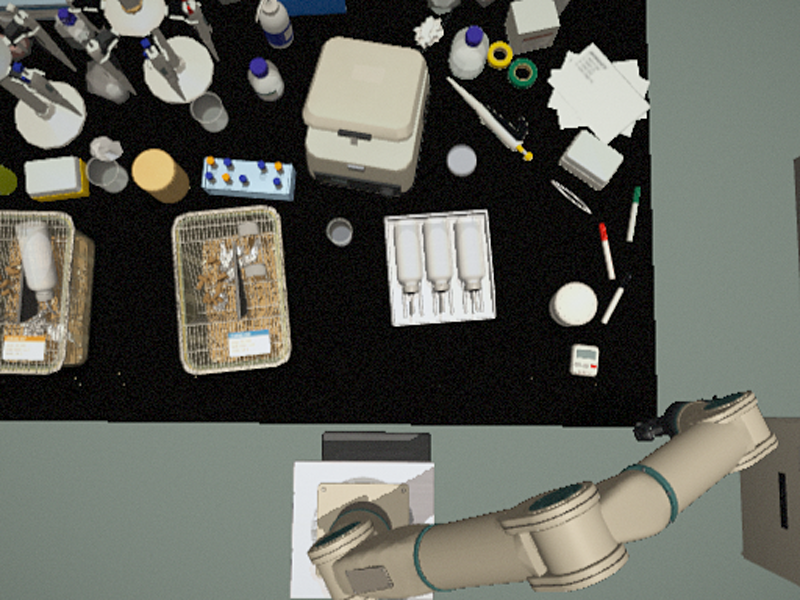

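The top view (at 800x600) shows the tray at (440,268) with three bottles pointing down the image, towards the robot. The cage is at (235,290), the beaker at (340,232), the tub at (574,304) and the timer at (585,361). I'll enlarge the tray and cage.

Run:
```python
from h import *
ims=[get_image("top").astype(float) for _ in range(4)]
im=np.mean(ims,0).astype(np.uint8)
a=cv2.resize(im[128:248,105:188],None,fx=5,fy=5,interpolation=cv2.INTER_CUBIC)
b=cv2.resize(im[128:248,243:320],None,fx=5,fy=5,interpolation=cv2.INTER_CUBIC)
o=np.hstack([a,b])[:, :800]
cv2.imwrite("pics/crop1.png",o);print(o.shape)
```

```text
(600, 800, 3)
```

View pics/crop1.png

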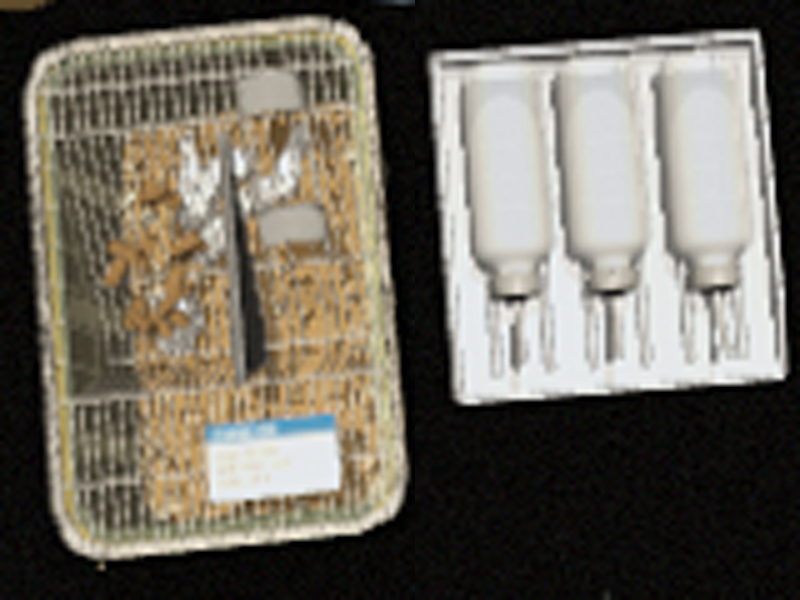

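Run:
```python
from h import *
np.set_printoptions(precision=1,suppress=True)
def L(x,y,z): return back("top",(x+.5)/5-.5+105,(y+.5)/5-.5+128,z)
def T(x,y,z): return back("top",(x-415+.5)/5-.5+243,(y+.5)/5-.5+128,z)
e={'l':[(25,100),(62,510)],'r':[(368,60),(408,490)],'t':[(60,40),(340,15)],'b':[(100,558),(380,522)]}
for k,v in e.items():
    a,b=[L(*p,172) for p in v];print(k,a,b,np.degrees(np.arctan2(*(b-a)[[1,0]])))
for n,p,z in [('backsaddle',(270,88),165),('frontsad',(293,227),130),('fs top edge',(293,205),130),('fs bot',(295,248),130),('bs top',(268,70),170),('bs bot',(275,112),170)]: print(n,L(*p,z))
for n,p in dict(bA=(505,68),cA=(514,283),bB=(595,58),cB=(613,276),bC=(698,55),cC=(714,269)).items(): print(n,T(*p,34))
for n,p,z in [('tl',(430,52),29),('tr',(760,32),29),('bl',(458,402),5),('br',(788,378),5)]: print(n,T(*p,z))
print('beaker',back("top",340*.64,232*.64,60),'tub',back("top",574*.64,304*.64,91),'timer',back("top",585*.64,361*.64,20))
```

```text
l [639.1 404.1 172. ] [369.5 367.5 172. ] -172.259980226112
r [668.9 178.8 172. ] [384.9 144.1 172. ] -173.04773618401506
t [679.9 382.9 172. ] [699.1 198.3 172. ] -84.05236855196077
b [338.8 341.6 172. ] [364.  161.6 172. ] -82.0409259878975
backsaddle [650.7 244.4 165. ]
frontsad [562.9 232.9 130. ]
fs top edge [577.9 233.4 130. ]
fs bot [548.6 231.1 130. ]
bs top [661.8 245.1 170. ]
bs bot [633.5 239.4 170. ]
bA [697.8 -94.9  34. ]
cA [ 541.4 -103.    34. ]
bB [ 705.9 -159.8   34. ]
cB [ 547.2 -173.7   34. ]
bC [ 709.1 -234.3   34. ]
cC [ 553.1 -245.9   34. ]
tl [710.  -40.5  29. ]
tr [ 727.8 -279.7   29. ]
bl [458.1 -63.8   5. ]
br [ 478.2 -302.3    5. ]
beaker [663.8  57.4  60. ] tub [ 502.1 -464.7   91. ] timer [ 379.5 -504.2   20. ]
```

Run:
```python
from h import *
yaw=np.radians(4.6);ax=np.array([np.cos(yaw),np.sin(yaw),0]);la=np.array([-ax[1],ax[0],0])
im={n:np.mean([get_image(n).astype(float) for _ in range(4)],0) for n in("top","scene")}
print(proj("scene",(600,-170,34)))
outs=[]
for n,f,h in(("top",7,84),("scene",7,84)):
    c=proj(n,(600,-170,34)).astype(int);w=56 
    x0,y0=c[0]-w//1+14,c[1]-h//2
    I=cv2.convertScaleAbs(im[n],alpha=1.0)[y0:y0+h,x0:x0+w]
    I=cv2.resize(I,None,fx=f,fy=f,interpolation=cv2.INTER_CUBIC)
    for m in [np.array([619,-167.5,34])]:
        for s,r in((81,30),(-81,18),(-97+3,18),(-137,4)):
            pts=[proj(n,m+ax*s+r*(la*np.cos(a)+np.array([0,0,1])*np.sin(a))) for a in np.linspace(0,6.28,25)]
            pts=((np.array(pts)-[x0,y0]+.5)*f).astype(np.int32)
            cv2.polylines(I,[pts],True,(0,0,255),1)
    outs.append(I)
o=np.hstack(outs);cv2.imwrite("pics/c2.png",o);print(o.shape)
```

```text
[287.00556906 208.54978079]
(588, 784, 3)
```

View pics/c2.png

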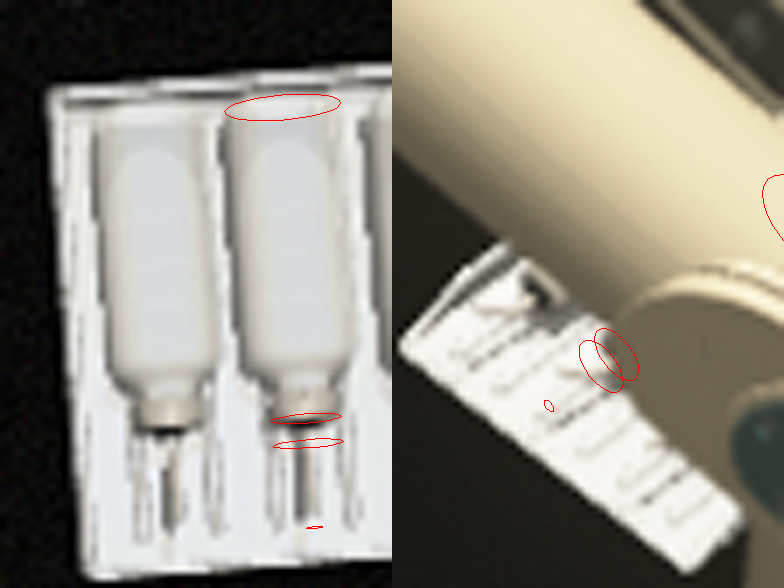

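The overlay fits with B's mid at about (619,-167), cap front 85 mm ahead of it, and spout tip at pixel (306,522). That also matches the 218 mm length. Next a helper that gives shifts in tool axes.

```bash
cat > to.py <<'E'
import sys;from h import *
from scipy.spatial.transform import Rotation as Ro
a=list(map(float,sys.argv[1:]));s=sensors.read_state()
R=Ro.from_euler('xyz',s["tool_rot"]).as_matrix()
d=R.T@(np.array(a[:3])-s["eef_pos"])/10
y=(np.degrees(s["tool_rot"][2])-a[3]) if len(a)>3 else 0
print("shift cm",d.round(2),"turn",round((y+180)%360-180,1),"pos",s["eef_pos"].round(1),"F",s["force"].round(2),"w",round(s["width"],1),"t",s["clock"])
E
python3 to.py 538.5 -243 130 4.3
```

```text
shift cm [ 39.4  -20.98  10.13] turn 19.6 pos [ 263.1 -594.4  231.3] F [ 0.12 -0.39 -0.03] w 85.4 t 0.7
```

```bash
python3 -m inch '[[[2.5,-1.3,0,0],[5,-2.6,0,0],[8,-4.2,0,0],[11,-5.8,0,0],[14,-7.4,0,0],[17,-9,0,0],[19.7,-10.5,0,0],[19.7,-10.5,0,0]]]' 6.0
python3 -m inch '[[[2.5,-1.3,1,3],[5,-2.6,2,6],[8,-4.2,4,10],[11,-5.8,6,14],[14,-7.4,8,18],[17,-9,10,19.6],[19.7,-10.5,10,19.6],[19.7,-10.5,10,19.6]]]'
python3 -m inch '[[[0,0,0,0],[0,0,0,0]]]'; python3 to.py 538.5 -243 15 4.3
python3 - <<'E'
from h import *
im=get_image("top");c=proj("top",(600,-170,34)).astype(int)
a=cv2.resize(im[c[1]-45:c[1]+60,c[0]-40:c[0]+60],None,fx=5,fy=5,interpolation=cv2.INTER_CUBIC)
im=get_image("scene");c=proj("scene",(560,250,150)).astype(int);print(c)
b=cv2.resize(im[c[1]-55:c[1]+50,c[0]-30:c[0]+30],None,fx=5,fy=5,interpolation=cv2.INTER_CUBIC)
o=np.hstack([a,b]);cv2.imwrite("pics/c3.png",o);print(o.shape)
E
```

```text
clock: 1.37
eef_pos: [406.8, -411.4, 231.4]
tool_rot: [-3.139, -0.005, 0.427]
force: [0.3, 1.3, -0.1]
width: 60.4
gripper_force: 0.0
clock: 2.03
eef_pos: [543.0, -234.3, 129.7]
tool_rot: [-3.136, -0.002, 0.085]
force: [0.8, 1.8, 0.8]
width: 60.0
gripper_force: 0.0
clock: 2.2
eef_pos: [538.3, -243.6, 131.5]
tool_rot: [3.141, 0.0, 0.075]
force: [0.1, -1.7, 0.4]
width: 60.0
gripper_force: 0.0
shift cm [ 0.03 -0.07 11.65] turn -0.0 pos [ 538.3 -243.6  131.5] F [ 0.09 -1.65  0.44] w 60.0 t 2.2
[218 143]
(525, 800, 3)
```

View pics/c3.png

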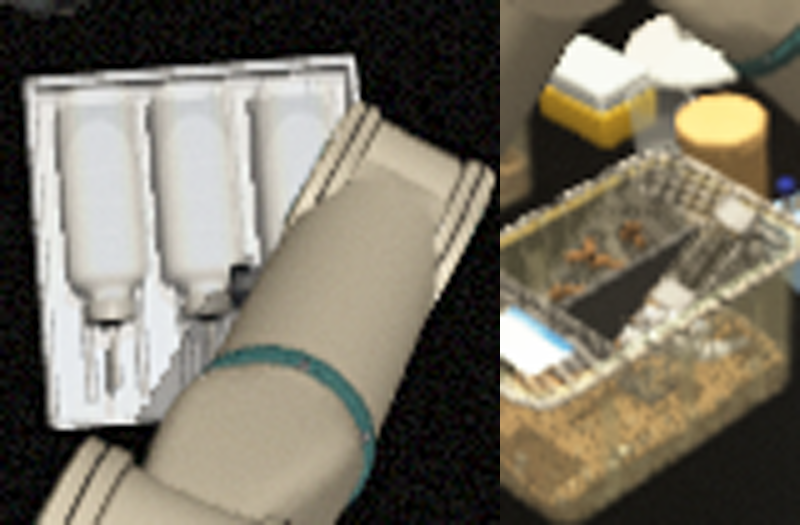

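The gripper is above cap C. The scene crop shows the cradle's saddles at crop pixels (738,213) for the rear and (670,293) for the front. I'll triangulate them and start down on cap C.

```bash
python3 - <<'E'
from h import *
def M(n):
    K,R,t=P(n);return K@np.c_[R,t]
def tri(a,b):
    X=cv2.triangulatePoints(M("top"),M("scene"),np.array(a,float).reshape(2,1),np.array(b,float).reshape(2,1)).ravel();X=X[:3]/X[3]
    print(X.round(1),proj("top",X)-a,proj("scene",X)-b)
tri((158.6,145.2),(235.2,130.2));tri((163.2,173),(221.6,146.2))
E
python3 -m inch '[[[0,0,2,0],[0,0,4,0],[0,0,6,0],[0,-0.05,8,0],[0,-0.05,10,0],[0,-0.05,11.2,0],[0,-0.05,11.6,0],[0,-0.05,11.6,0]]]'
python3 -m inch '[[[0,0,0,0],[0,0,0,0],[0,0,0,0],[0,0,0,0],[0,0,0,0]]]' 2.5
```

```text
[645.7 238.6 190.8] [ 0.0971752  -0.15401949] [-0.19803976  0.03085375]
[560.  229.4 148. ] [-0.02111948  0.03479675] [ 0.04569073 -0.00652486]
clock: 2.97
eef_pos: [537.5, -243.1, 14.8]
tool_rot: [-3.141, 0.001, 0.073]
force: [0.3, -0.5, 0.3]
width: 60.0
gripper_force: 0.0
clock: 3.38
eef_pos: [539.1, -243.2, 16.5]
tool_rot: [3.14, -0.002, 0.074]
force: [-0.4, -1.1, 5.9]
width: 32.8
gripper_force: 59.2
```

```bash
python3 -m inch '[[[0,0,-0.2,0],[0,0,-0.5,0],[0,0,-0.8,0],[0,0,-1.1,0],[0,0,-1.4,0],[0,0,-1.5,0],[0,0,-1.5,0],[0,0,-1.5,0]]]'
for i in 1 2; do python3 -m inch '[[[0,0,0,0],[0,0,0,0]]]';done
```

```text
clock: 4.05
eef_pos: [538.1, -241.9, 30.2]
tool_rot: [-3.141, 0.001, 0.075]
force: [0.8, 1.1, -3.6]
width: 32.4
gripper_force: 59.8
clock: 4.22
eef_pos: [538.1, -242.0, 30.1]
tool_rot: [-3.141, 0.001, 0.075]
force: [1.2, 0.6, -3.6]
width: 32.4
gripper_force: 59.8
clock: 4.38
eef_pos: [538.1, -242.1, 30.1]
tool_rot: [-3.141, 0.001, 0.075]
force: [0.1, 0.8, -3.2]
width: 32.7
gripper_force: 59.8
```

```bash
python3 -m inch '[[[0,0,0.3,0],[0,0,0.6,0],[0,0,0.9,0],[0,0,1.2,0],[0,0,1.5,0],[0,0,1.5,0]]]'
python3 -m inch '[[[0,0,0,0],[0,0,0,0],[0,0,0,0],[0,0,0,0]]]' 6.0
python3 -m inch '[[[0,0,-2,0],[0,0,-4,0],[0,0,-6,0],[0,0,-6,0],[0,0,-6,0]]]'
python3 to.py 533 -173 75 4.3
```

```text
clock: 4.88
eef_pos: [537.0, -242.7, 15.6]
tool_rot: [-3.141, 0.002, 0.074]
force: [-6.0, 1.4, 11.7]
width: 32.5
gripper_force: 61.1
clock: 5.22
eef_pos: [539.1, -242.5, 15.5]
tool_rot: [3.141, -0.001, 0.075]
force: [-0.1, -0.5, 0.3]
width: 60.0
gripper_force: 0.0
clock: 5.63
eef_pos: [539.5, -242.7, 76.3]
tool_rot: [3.14, -0.003, 0.075]
force: [-0.4, 0.2, -0.4]
width: 60.1
gripper_force: 0.0
shift cm [-0.13 -7.    0.12] turn -0.0 pos [ 539.5 -242.7   76.3] F [-0.45  0.24 -0.4 ] w 60.1 t 5.6333
```

```bash
python3 -m inch '[[[0,-2,0,0],[0,-4,0,0],[0,-6,0,0],[0,-7,0,0],[0,-7,0,0],[0,-7,0,0]]]'
python3 -m inch '[[[0,0,2,0],[0,0,4,0],[0,0,5.5,0],[0,0,6,0],[0,0,6,0]]]'
python3 -m inch '[[[0,0,0,0],[0,0,0,0],[0,0,0,0],[0,0,0,0],[0,0,0,0]]]' 2.5
python3 -m inch '[[[0,0,-0.3,0],[0,0,-0.6,0],[0,0,-0.9,0],[0,0,-1.2,0],[0,0,-1.5,0],[0,0,-1.5,0],[0,0,-1.5,0],[0,0,-1.5,0]]]'
for i in 1 2; do python3 -m inch '[[[0,0,0,0],[0,0,0,0]]]';done
```

```text
clock: 6.13
eef_pos: [533.1, -172.7, 74.8]
tool_rot: [3.141, 0.001, 0.076]
force: [-0.3, -0.5, -0.1]
width: 59.8
gripper_force: 0.0
clock: 6.55
eef_pos: [532.1, -174.0, 14.0]
tool_rot: [3.141, 0.002, 0.073]
force: [-0.9, 0.4, -0.2]
width: 60.0
gripper_force: 0.0
clock: 6.97
eef_pos: [533.7, -173.3, 16.2]
tool_rot: [3.14, -0.001, 0.074]
force: [-1.3, -2.6, 3.4]
width: 32.0
gripper_force: 59.2
clock: 7.63
eef_pos: [533.1, -172.4, 30.3]
tool_rot: [-3.141, 0.0, 0.075]
force: [-0.7, -0.7, -1.2]
width: 32.0
gripper_force: 59.5
clock: 7.8
eef_pos: [533.0, -172.5, 30.1]
tool_rot: [-3.141, 0.0, 0.075]
force: [0.1, 0.1, -0.5]
width: 31.9
gripper_force: 59.5
clock: 7.97
eef_pos: [533.1, -172.5, 30.2]
tool_rot: [-3.142, 0.0, 0.075]
force: [-0.1, -0.3, -0.4]
width: 32.0
gripper_force: 59.5
```

B lifts with about 0.5 N and C with about 3.4 N, so C is the full one. I'll release B and go back to C.

```bash
python3 -m inch '[[[0,0,0.4,0],[0,0,0.8,0],[0,0,1.1,0],[0,0,1.4,0],[0,0,1.4,0]]]'
python3 -m inch '[[[0,0,0,0],[0,0,0,0],[0,0,0,0],[0,0,0,0]]]' 6.0
python3 -m inch '[[[0,0,-2,0],[0,0,-4,0],[0,0,-6,0],[0,2,-6,0],[0,4,-6,0],[0,6,-6,0],[0,7,-6,0],[0,7,-6,0]]]'
python3 -m inch '[[[0,0,0,0],[0,0,2,0],[0,0,4,0],[0,0,5.5,0],[0,0,6,0],[0,0,6,0]]]'
python3 -m inch '[[[0,0,0,0],[0,0,0,0],[0,0,0,0],[0,0,0,0],[0,0,0,0]]]' 2.5
python3 -m inch '[[[0,0,-0.2,0],[-0.3,0,-0.3,0],[-1,0,-0.3,0],[-2,0,-0.3,0],[-3,0,-0.3,0],[-4,0,-0.3,0],[-5,0,-0.3,0],[-6,0,-0.3,0]]]'
```

```text
clock: 8.38
eef_pos: [532.7, -172.7, 15.8]
tool_rot: [-3.141, 0.001, 0.074]
force: [-1.0, -0.5, 3.4]
width: 32.1
gripper_force: 59.7
clock: 8.72
eef_pos: [533.5, -172.4, 16.4]
tool_rot: [3.142, -0.001, 0.075]
force: [0.3, -1.3, -0.4]
width: 60.0
gripper_force: 0.0
clock: 9.38
eef_pos: [538.2, -245.6, 76.5]
tool_rot: [3.139, -0.001, 0.071]
force: [-0.3, -0.5, -0.3]
width: 60.0
gripper_force: 0.0
clock: 9.88
eef_pos: [537.5, -240.0, 14.9]
tool_rot: [-3.139, 0.003, 0.076]
force: [-0.8, -0.4, 0.2]
width: 59.4
gripper_force: 0.0
clock: 10.3
eef_pos: [539.1, -242.4, 17.3]
tool_rot: [3.141, -0.002, 0.075]
force: [-0.5, -0.5, 3.6]
width: 32.9
gripper_force: 59.4
clock: 10.97
eef_pos: [477.0, -247.0, 19.3]
tool_rot: [-3.141, 0.001, 0.074]
force: [1.1, -0.3, -2.6]
width: 32.9
gripper_force: 59.7
```

```bash
python3 -m inch '[[[-1,0,0,0],[-2,0,0,0],[-3,0,0,0],[-4,0,0,0],[-5,0,0,0],[-5.5,0,0,0],[-5.5,0,0,0]]]'
python3 -m inch '[[[0,0,0.1,0],[0,0,0.2,0],[0,0,0.3,0],[0,0,0.3,0]]]'
python3 -m inch '[[[0,0,0,0],[0,0,0,0],[0,0,0,0],[0,0,0,0],[0,0,0,0]]]' 6.0
python3 -m inch '[[[0,0,-2,0],[0,0,-5,0],[0,0,-9,0],[0,0,-12,0],[3,0,-12,0],[6,0,-12,0],[9,0,-12,0],[12,0,-12,0]]]' 8.5
python3 - <<'E'
from h import *
im=get_image("top");cv2.imwrite("pics/x.png",im)
im=im[120:240,230:350]
a=cv2.resize(im,None,fx=5,fy=5,interpolation=cv2.INTER_CUBIC)
cv2.imwrite("pics/c4.png",a)
E
python3 to.py 560 -240 140
```

```text
clock: 11.55
eef_pos: [421.1, -250.9, 19.2]
tool_rot: [-3.14, 0.003, 0.073]
force: [-2.0, 0.3, -2.7]
width: 32.9
gripper_force: 59.8
clock: 11.88
eef_pos: [421.7, -250.9, 16.5]
tool_rot: [-3.141, 0.003, 0.074]
force: [-6.2, -0.2, 8.8]
width: 33.1
gripper_force: 60.9
clock: 12.3
eef_pos: [424.4, -250.8, 16.3]
tool_rot: [3.141, -0.001, 0.075]
force: [0.4, -0.4, -0.7]
width: 59.8
gripper_force: 0.0
clock: 12.97
eef_pos: [545.0, -241.6, 136.9]
tool_rot: [3.141, -0.001, 0.075]
force: [-0.2, -0.5, -0.6]
width: 85.3
gripper_force: 0.0
shift cm [ 0.72  0.07 -0.29] turn 0 pos [ 552.8 -239.9  137. ] F [9.14 0.05 0.52] w 85.1 t 13.0167
```

View pics/c4.png

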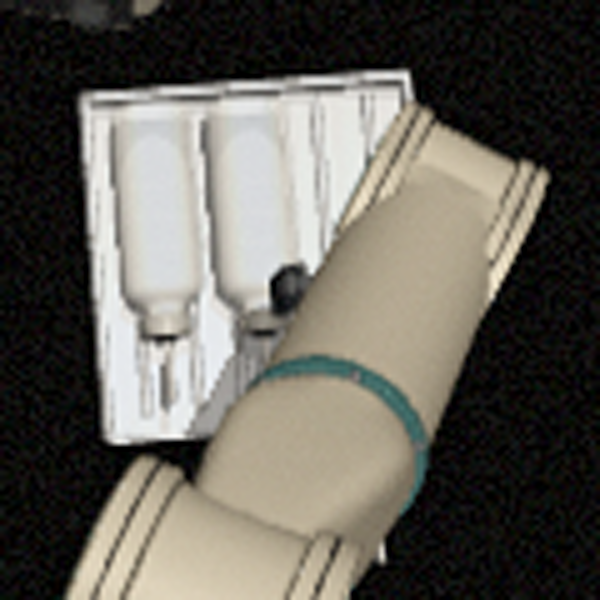

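C now lies forward, its mid at about (510,-244), and A and B are undisturbed at crop columns 155 and 245. I'll grip its body just behind the mid, keeping the opening modest because the tray's side rim is close.

```bash
python3 -m inch '[[[-1,-0.1,0,0],[-2,-0.1,0,0],[-2.8,-0.1,2,0],[-2.8,-0.1,4,0],[-2.8,-0.1,6,0],[-2.8,-0.1,6.5,0],[-2.8,-0.1,6.5,0],[-2.8,-0.1,6.5,0]]]' 6.6
python3 -m inch '[[[0,0,1,0],[0,0,2,0],[0,0,3,0],[0,0,3.5,0],[0,0,3.5,0]]]'
python3 to.py 516 -243 12
```

```text
clock: 13.68
eef_pos: [515.1, -243.4, 71.7]
tool_rot: [3.141, 0.0, 0.074]
force: [0.1, 0.4, -0.4]
width: 66.0
gripper_force: 0.0
clock: 14.1
eef_pos: [514.4, -242.5, 34.7]
tool_rot: [-3.14, 0.002, 0.075]
force: [1.0, 0.4, 0.3]
width: 66.1
gripper_force: 0.0
shift cm [0.16 0.06 2.27] turn 0 pos [ 514.4 -242.5   34.7] F [0.96 0.4  0.31] w 66.1 t 14.1
```

```bash
python3 -m inch '[[[0,0,0.6,0],[0,0,1.2,0],[0,0,1.2,0],[0,0,1.2,0]]]'; python3 to.py 516 -243 12
```

```text
clock: 14.43
eef_pos: [515.2, -242.9, 24.0]
tool_rot: [-3.141, 0.001, 0.075]
force: [-0.1, 0.8, 0.1]
width: 65.6
gripper_force: 0.0
shift cm [0.08 0.01 1.2 ] turn 0 pos [ 515.2 -242.9   24. ] F [-0.08  0.83  0.14] w 65.6 t 14.4333
```

```bash
python3 -m inch '[[[0,0,0.4,0],[0,0,0.8,0],[0,0,1,0],[0,0,1,0]]]'
python3 -m inch '[[[0,0,0,0],[0,0,0,0],[0,0,0,0],[0,0,0,0]]]' 4.5; python3 to.py 516 -243 12
```

```text
clock: 14.77
eef_pos: [515.0, -242.9, 13.8]
tool_rot: [-3.141, 0.001, 0.075]
force: [0.2, 1.3, 0.4]
width: 66.1
gripper_force: 0.0
clock: 15.1
eef_pos: [515.7, -244.4, 14.7]
tool_rot: [3.14, -0.001, 0.074]
force: [-0.3, -4.2, 1.6]
width: 58.0
gripper_force: 64.5
shift cm [ 0.04 -0.14  0.27] turn 0 pos [ 515.7 -244.4   14.7] F [-0.27 -4.24  1.6 ] w 58.0 t 15.1
```

```bash
python3 -m inch '[[[0,0,-0.5,0],[0,0,-1.5,0],[0,0,-3,0],[0,0,-5,0],[0,0,-7,0],[0,0,-9,0],[0,0,-11,0],[0,0,-12,0]]]'
python3 -m inch '[[[0,0,0,0],[0,0,0,0],[0,0,0,0]]]'
python3 to.py 526 30 135 7.1
python3 - <<'E'
from h import *
im=get_image("scene");c=proj("scene",(510,-243,150)).astype(int);print(c)
a=cv2.resize(im[c[1]-50:c[1]+50,c[0]-50:c[0]+50],None,fx=6,fy=6,interpolation=cv2.INTER_CUBIC)
cv2.imwrite("pics/c5.png",a)
E
```

```text
clock: 15.77
eef_pos: [516.0, -242.2, 136.7]
tool_rot: [-3.141, -0.002, 0.076]
force: [0.4, 0.7, -4.7]
width: 58.2
gripper_force: 65.6
clock: 16.02
eef_pos: [514.4, -242.2, 133.2]
tool_rot: [-3.14, 0.002, 0.075]
force: [-0.5, -0.3, -4.6]
width: 57.5
gripper_force: 65.6
shift cm [  3.2  -27.05  -0.15] turn -2.8 pos [ 514.4 -242.2  133.2] F [-0.5  -0.29 -4.62] w 57.5 t 16.0167
[283 209]
```

View pics/c5.png

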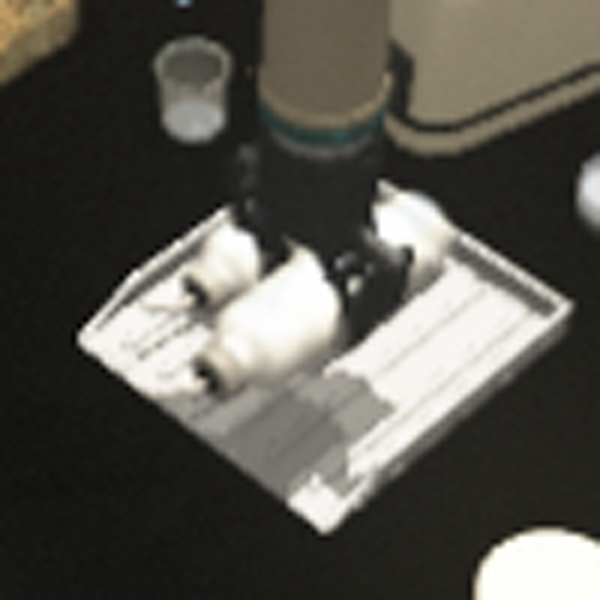

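The bottle hangs nearly level in the grip, with its cap at crop (210,370). Next I'll set it on the bare worktop, in front of the beaker, so I can regrip it nearer its base.

```bash
python3 -m inch '[[[0.2,-2,0,0],[0.6,-5,0,0],[1,-8.5,0,-1],[1.5,-12,0,-2],[2,-15.5,0,-2.8],[2.4,-19,0,-2.8],[2.8,-22.5,0,-2.8],[3.1,-25.5,0,-2.8]]]'
python3 -m inch '[[[0,-0.8,0,0],[0,-1.5,0,0],[0,-1.5,0,0],[0,-1.5,2,0],[0,-1.5,4,0],[0,-1.5,6.5,0],[0,-1.5,9,0],[0,-1.5,9,0]]]'
python3 to.py 526 30 12 7.1
python3 -m inch '[[[0,0,1,0],[0,0,1.8,0],[0,0,2.3,0],[0,0,2.7,0],[0,0,2.7,0]]]'
python3 to.py 526 30 12 7.1
```

```text
clock: 16.73
eef_pos: [526.4, 16.5, 133.1]
tool_rot: [-3.141, 0.002, 0.125]
force: [0.3, 0.4, -4.8]
width: 58.0
gripper_force: 65.7
clock: 17.4
eef_pos: [522.2, 25.9, 40.3]
tool_rot: [3.141, 0.008, 0.121]
force: [-0.8, -0.2, -4.6]
width: 57.7
gripper_force: 67.8
shift cm [ 0.45 -0.36  2.82] turn -0.2 pos [522.2  25.9  40.3] F [-0.75 -0.24 -4.62] w 57.7 t 17.4
clock: 17.82
eef_pos: [525.4, 28.3, 17.2]
tool_rot: [-3.142, 0.0, 0.123]
force: [-0.1, 0.7, -4.2]
width: 57.7
gripper_force: 67.8
shift cm [ 0.08 -0.16  0.52] turn -0.0 pos [525.4  28.3  17.2] F [-0.12  0.7  -4.17] w 57.7 t 17.8167
```

```bash
python3 -m inch '[[[0,0,0.1,0],[0,0,0.25,0],[0,0,0.4,0],[0,0,0.4,0],[0,0,0.4,0]]]'
python3 -m inch '[[[0,0,0.1,0],[0,0,0.2,0],[0,0,0.2,0],[0,0,0.2,0]]]'
```

```text
clock: 18.23
eef_pos: [525.5, 28.5, 13.4]
tool_rot: [-3.142, -0.0, 0.124]
force: [0.4, 0.2, -5.1]
width: 58.0
gripper_force: 67.8
clock: 18.57
eef_pos: [525.4, 28.4, 11.3]
tool_rot: [-3.142, 0.0, 0.124]
force: [-0.6, 0.3, -4.8]
width: 57.9
gripper_force: 67.8
```

```bash
python3 -m inch '[[[0,0,0.1,0],[0,0,0.2,0],[0,0,0.2,0]]]'
python3 -m inch '[[[0,0,0,0],[0,0,0,0],[0,0,0,0]]]' 7.0
python3 -m inch '[[[1,0,0,0],[2,0,0,0],[3,0,0,0],[4,0,0,0],[4.6,0,0,0],[4.6,0,0,0],[4.6,0,0,0]]]'
python3 -m inch '[[[0,0,0,0],[0,0,0,0],[0,0,0,0],[0,0,0,0]]]' 4.5
python3 to.py 572 35 12 7.1
```

```text
clock: 18.82
eef_pos: [525.5, 28.4, 10.5]
tool_rot: [-3.141, -0.001, 0.123]
force: [-1.6, -0.4, 7.4]
width: 57.9
gripper_force: 69.2
clock: 19.07
eef_pos: [526.0, 28.3, 9.5]
tool_rot: [3.141, -0.001, 0.124]
force: [0.0, -0.6, -0.4]
width: 70.3
gripper_force: 0.0
clock: 19.65
eef_pos: [571.2, 33.9, 9.3]
tool_rot: [3.141, -0.0, 0.124]
force: [0.5, -0.8, -0.5]
width: 69.9
gripper_force: 0.3
clock: 19.98
eef_pos: [571.2, 33.0, 10.1]
tool_rot: [3.14, -0.001, 0.123]
force: [-0.1, -2.6, 4.6]
width: 57.6
gripper_force: 62.8
shift cm [ 0.11 -0.19 -0.19] turn -0.0 pos [571.2  33.   10.1] F [-0.07 -2.62  4.59] w 57.6 t 19.9833
```

```bash
python3 -m inch '[[[0,0,-0.5,0],[0,0,-1.5,0],[0,0,-3,0],[0,0,-5,0],[0,0,-8,0],[0,0,-11,0],[0,0,-14,0],[0,0,-16,0]]]'
python3 -m inch '[[[0,0,-2,0],[0,0,-4,0],[0,0,-5,0],[0,0,-5,0],[0,0,-5,0]]]'
python3 to.py 678 248 235 7.1
python3 - <<'E'
from h import *
im=get_image("scene");c=proj("scene",(540,30,210)).astype(int)
a=cv2.resize(im[c[1]-45:c[1]+45,c[0]-45:c[0]+45],None,fx=4,fy=4,interpolation=cv2.INTER_CUBIC)
im=get_image("top");c=proj("top",(540,30,210)).astype(int)
b=cv2.resize(im[c[1]-45:c[1]+45,c[0]-45:c[0]+45],None,fx=4,fy=4,interpolation=cv2.INTER_CUBIC)
cv2.imwrite("pics/c6.png",np.hstack([a,b]));s=sensors.read_state();print(s["torque"],s["force"])
E
```

```text
clock: 20.65
eef_pos: [571.0, 34.6, 172.2]
tool_rot: [-3.141, -0.002, 0.124]
force: [0.7, -0.1, -4.9]
width: 57.6
gripper_force: 64.9
clock: 21.07
eef_pos: [570.4, 34.4, 219.1]
tool_rot: [-3.141, 0.0, 0.124]
force: [0.2, -0.2, -5.1]
width: 57.9
gripper_force: 64.9
shift cm [ 13.31 -19.86  -1.59] turn -0.0 pos [570.4  34.4 219.1] F [ 0.19 -0.18 -5.05] w 57.9 t 21.0667
[ 0.01476709 -0.21604886  0.04425392] [-0.15845824 -0.71591107 -5.13904025]
```

View pics/c6.png

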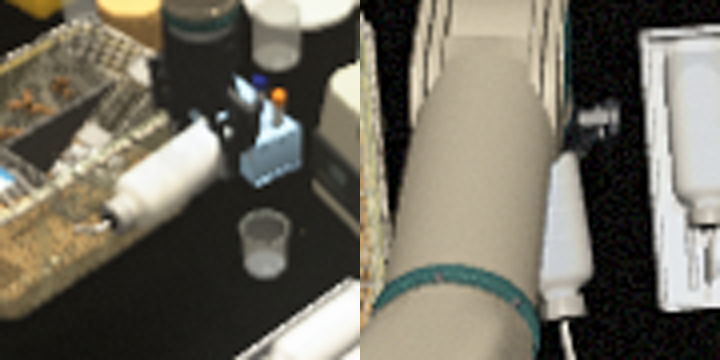

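Run:
```python
from h import *
np.set_printoptions(precision=1,suppress=True)
y=np.radians(7.1);g=np.array([570.4,34.4,239]);
c=proj("scene",(540,30,210)).astype(int)-45;ct=proj("top",(540,30,210)).astype(int)-45
for th in range(0,50,8):
    t=np.radians(th);d=-np.array([np.cos(t)*np.cos(y),np.cos(t)*np.sin(y),np.sin(t)])
    print(th,[(proj("scene",g+d*s)-c)*4 for s in(137,189)],[(proj("top",g+d*s)-ct)*4 for s in(137,)])
```

```text
0 [array([104.3, 212. ]), array([ 64.6, 238.2])] [array([192.6, 312.7])]
8 [array([106.7, 226. ]), array([ 68.5, 257.4])] [array([194.1, 312.9])]
16 [array([111. , 238.2]), array([ 75.1, 274. ])] [array([195.2, 309.8])]
24 [array([117.1, 248.3]), array([ 84. , 287.6])] [array([195.8, 303.6])]
32 [array([124.7, 256.3]), array([ 95., 298.])] [array([196. , 294.4])]
40 [array([133.6, 262. ]), array([107.7, 305.2])] [array([195.8, 282.6])]
48 [array([143.7, 265.3]), array([121.9, 309.2])] [array([195.3, 268.5])]
```

Run:
```python
from h import *
np.set_printoptions(precision=1,suppress=True)
for n,u,us in(("front",(163.2,173),(221.6,146.2)),("rear",(158.6,145.2),(235.2,130.2))):
    for z in(110,120,130,140,150,160,170,180,190): 
        p=back("top",*u,z);print(n,p,"scene err",proj("scene",p)-us)
# cage rim corners check: project top corners to scene
for p in((679,390,172),(700,185,172)): print(p,proj("scene",p))
```

```text
front [566.  236.9 110. ] scene err [0.8 5.3]
front [564.4 234.9 120. ] scene err [0.6 3.9]
front [562.9 232.9 130. ] scene err [0.4 2.5]
front [561.4 230.9 140. ] scene err [0.2 1.1]
front [559.8 228.9 150. ] scene err [ 0.  -0.3]
front [558.3 226.9 160. ] scene err [-0.2 -1.7]
front [556.8 224.9 170. ] scene err [-0.4 -3.2]
front [555.2 222.9 180. ] scene err [-0.6 -4.6]
front [553.7 220.9 190. ] scene err [-0.8 -6.1]
rear [662.4 256.  110. ] scene err [ 1.4 11.1]
rear [660.3 253.9 120. ] scene err [1.2 9.7]
rear [658.1 251.8 130. ] scene err [1.  8.4]
rear [656.  249.7 140. ] scene err [0.8 7.1]
rear [653.9 247.5 150. ] scene err [0.6 5.7]
rear [651.8 245.4 160. ] scene err [0.3 4.4]
rear [649.6 243.3 170. ] scene err [0.1 3. ]
rear [647.5 241.2 180. ] scene err [-0.1  1.6]
rear [645.4 239.1 190. ] scene err [-0.3  0.2]
(679, 390, 172) [222.  116.9]
(700, 185, 172) [251.8 134.3]
```

Run:
```python
from h import *
im=cv2.imread("pics/x.png")
a=cv2.resize(im[125:245,0:62],None,fx=5,fy=5,interpolation=cv2.INTER_CUBIC)
b=cv2.resize(im[125:245,120:188],None,fx=5,fy=5,interpolation=cv2.INTER_CUBIC)
o=cv2.convertScaleAbs(np.hstack([a,b]),alpha=1.3,beta=10);cv2.imwrite("pics/c7.png",o);print(o.shape)
```

```text
(600, 650, 3)
```

View pics/c7.png

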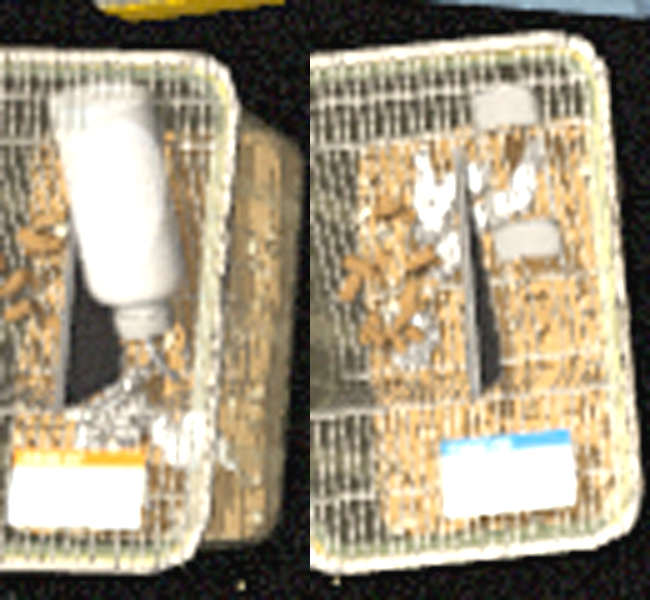

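The neighbouring cage's bottle shows where its cap sits. By analogy our cradle's mid is at about (581,231), and both saddle heights (148 and 190) agree with that. I'll carry the bottle over, 15 mm up-slope of home.

```bash
python3 to.py 638 238 232 7.1
python3 -m inch '[[[0.5,-1,-0.5,0],[1.5,-3.5,-1,0],[3,-6.5,-1.3,0],[4.5,-10,-1.3,0],[6,-13,-1.3,0],[7.5,-16,-1.3,0],[8.5,-18.5,-1.3,0],[9.2,-19.4,-1.3,0]]]'
python3 -m inch '[[[0,0,0,0],[0,0,0,0],[0,0,0,0]]]'
python3 to.py 638 238 210 7.1; python3 -c "
from h import *;s=sensors.read_state();print(s['torque'])"
```

```text
shift cm [  9.28 -19.38  -1.44] turn -0.0 pos [569.8  34.2 217.9] F [-0.16 -0.72 -5.14] w 58.1 t 21.1667
clock: 21.83
eef_pos: [637.2, 246.3, 230.7]
tool_rot: [-3.137, 0.002, 0.13]
force: [-0.5, 0.9, -4.9]
width: 57.2
gripper_force: 65.1
clock: 22.08
eef_pos: [637.9, 236.9, 231.4]
tool_rot: [3.14, 0.002, 0.123]
force: [-0.7, -0.5, -4.5]
width: 57.9
gripper_force: 65.1
shift cm [ 0.03 -0.12  2.14] turn -0.1 pos [637.9 236.9 231.4] F [-0.68 -0.51 -4.47] w 57.9 t 22.0833
[ 0.03984308 -0.19195094 -0.06225765]
```

```bash
cat > f.py <<'E'
from h import *
s=sensors.read_state();print("  pos",s["eef_pos"].round(1),"F",s["force"].round(1),"T",s["torque"].round(2),"w",round(s["width"],1),"g",round(s["gripper_force"],1))
E
python3 -m inch '[[[0,0,0.5,0],[0,0,1,0],[0,0,1.5,0],[0,0,1.5,0],[0,0,1.5,0]]]' >/dev/null; python3 f.py
python3 -m inch '[[[0,0,0.2,0],[0,0,0.4,0],[0,0,0.4,0],[0,0,0.4,0]]]' >/dev/null; python3 f.py
python3 -m inch '[[[0,0,0.2,0],[0,0,0.4,0],[0,0,0.4,0],[0,0,0.4,0]]]' >/dev/null; python3 f.py
```

```text
pos [638.  237.5 216.7] F [ 0.7  0.  -4.9] T [ 0.02 -0.21 -0.04] w 57.7 g 65.1
  pos [638.4 238.  213.2] F [ 0.   0.2 -5.3] T [ 0.06 -0.24 -0.02] w 57.9 g 65.1
  pos [638.3 237.9 209.1] F [ 0.5 -0.1 -4.7] T [ 0.01 -0.23 -0.  ] w 58.0 g 65.1
```

```bash
for i in 1 2; do python3 -m inch '[[[0,0,0.2,0],[0,0,0.2,0],[0,0,0.2,0]]]' >/dev/null; python3 f.py;done
```

```text
pos [638.4 237.9 207.2] F [ 0.2 -0.2 -5. ] T [ 0.05 -0.19  0.01] w 57.9 g 65.1
  pos [638.4 237.9 205.1] F [ 0.5 -0.1 -4.9] T [ 0.08 -0.26  0.02] w 57.8 g 65.1
```

```bash
for i in 1; do python3 -m inch '[[[0,0,0.2,0],[0,0,0.2,0],[0,0,0.2,0]]]' >/dev/null; python3 f.py;done
```

```text
pos [638.4 237.9 203.2] F [ 0.3 -0.  -4.8] T [ 0.07 -0.24  0.03] w 57.8 g 65.1
```

```bash
python3 -m inch '[[[0,0,0.2,0],[0,0,0.2,0],[0,0,0.2,0]]]' >/dev/null; python3 f.py
```

```text
pos [638.3 237.9 201.2] F [ 0.7  0.3 -3.8] T [ 0.04 -0.25 -0.02] w 58.0 g 65.1
```

```bash
python3 -m inch '[[[0,0,0.2,0],[0,0,0.2,0],[0,0,0.2,0]]]' >/dev/null; python3 f.py
```

```text
pos [638.7 238.1 199.5] F [-0.2  0.5 -4.4] T [ 0.03 -0.27  0.02] w 57.8 g 65.2
```

```bash
python3 -m inch '[[[0,0,0.2,0],[0,0,0.2,0],[0,0,0.2,0]]]' >/dev/null; python3 f.py
```

```text
pos [638.7 238.7 198.3] F [-1.9  0.7  2.7] T [0.16 0.03 0.01] w 58.1 g 63.7
```

Contact with the rear saddle came at the predicted height, about 190 mm. I'll press on gently and see whether the bottle pivots in the grip.

```bash
for i in 1; do python3 -m inch '[[[0,0,0.1,0],[0,0,0.1,0],[0,0,0.1,0]]]' >/dev/null; python3 f.py;done
```

```text
pos [638.6 238.9 197.7] F [-3.1  0.9  4. ] T [0.2  0.31 0.02] w 58.1 g 62.9
```

```bash
for i in 1; do python3 -m inch '[[[0,0,0.1,0],[0,0,0.1,0],[0,0,0.1,0]]]' >/dev/null; python3 f.py;done
```

```text
pos [638.5 239.1 197.2] F [-4.7  1.2  8.1] T [0.2  0.45 0.03] w 57.8 g 62.1
```

```bash
for i in 1; do python3 -m inch '[[[0,0,0.1,0],[0,0,0.1,0],[0,0,0.1,0]]]' >/dev/null; python3 f.py;done
```

```text
pos [638.5 239.1 196.9] F [-6.2  0.9 13. ] T [ 0.04  0.8  -0.03] w 58.0 g 62.3
```

```bash
python3 -m inch '[[[0,0,0,0],[0,0,0,0],[0,0,0,0]]]' 5.75 >/dev/null; python3 f.py
```

```text
pos [638.5 239.1 196.9] F [-5.4  1.7 12.2] T [ 0.05  0.8  -0.08] w 57.6 g 62.3
```

```bash
python3 -m inch '[[[0,0,0,0],[0,0,0,0]]]' 5.82 >/dev/null; python3 f.py
```

```text
pos [637.4 239.5 195.4] F [-4.7  2.   3.9] T [0.44 0.7  0.03] w 58.5 g 38.9
```

```bash
python3 -m inch '[[[0,0,0,0],[0,0,0,0]]]' 5.84 >/dev/null; python3 f.py
```

```text
pos [636.6 239.4 194.3] F [-4.3  2.1  1. ] T [0.46 0.69 0.01] w 58.2 g 30.9
```

```bash
python3 -m inch '[[[0,0,0,0],[0,0,0,0]]]' 5.86 >/dev/null; python3 f.py
```

```text
pos [637.4 238.7 193.6] F [-2.6  1.9 -4.4] T [0.26 0.12 0.01] w 58.8 g 23.6
```

```bash
python3 -m inch '[[[0,0,0.15,0],[0,0,0.3,0],[0,0,0.3,0]]]' >/dev/null; python3 f.py
```

```text
pos [636.7 238.7 191.1] F [-6.6  2.6  1.4] T [ 0.45  1.05 -0.07] w 58.5 g 24.6
```

```bash
cat > tilt.py <<'E'
from h import *
from scipy.spatial.transform import Rotation as Ro
s=sensors.read_state();tc=s["eef_pos"];ims={n:get_image(n).astype(np.int16) for n in("scene","top")}
def sil(n,g,th,y,off):
    d=np.array([np.cos(th)*np.cos(y),np.cos(th)*np.sin(y),np.sin(th)]);l=np.array([-np.sin(y),np.cos(y),0]);u=np.cross(d,l)
    P3=[]
    for a,r in((81-off,30),(-55-off,30),(-69-off,18),(-85-off,18)):
        P3+=[g+d*a+r*(l*np.cos(q)+u*np.sin(q)) for q in np.linspace(0,6.28,24)]
    K,R,t=P(n)
    p=cv2.projectPoints(np.array(P3),cv2.Rodrigues(R)[0],t,K,None)[0].reshape(-1,2)
    m=np.zeros((384*4,512*4),np.uint8)
    for k in range(3): cv2.fillConvexPoly(m,cv2.convexHull(((p[24*k:24*k+48]+.5)*4).astype(np.int32)),255)
    return cv2.resize(m,(512,384),interpolation=cv2.INTER_AREA)/255.
W={}
for n,im in ims.items():
    c=proj(n,tc+[-60,0,0]).astype(int)
    w=((im.min(2)>150)&(im.max(2)-im.min(2)<30)).astype(float);k=np.zeros_like(w);k[max(0,c[1]-40):c[1]+40,max(0,c[0]-40):c[0]+40]=1;W[n]=w*k
res=[]
for dz in(20,14,8,28):
  for th in range(-4,45,4):
    for off in(52,42):
      v={}
      for n in("scene",):
        m=sil(n,tc+[0,0,dz],np.radians(th),np.radians(7.1),off);v[n]=(m*W[n]).sum()/ (m.sum()+W[n].sum()-(m*W[n]).sum())
      res.append((round(v["scene"],3),th,dz,off))
res.sort(reverse=True);print(res[:8])
E
python3 tilt.py
```

```text
[(np.float64(0.3), 36, 28, 52), (np.float64(0.3), 32, 20, 52), (np.float64(0.299), 28, 20, 52), (np.float64(0.299), 28, 20, 42), (np.float64(0.299), 24, 20, 42), (np.float64(0.299), 20, 14, 52), (np.float64(0.299), 20, 14, 42), (np.float64(0.298), 32, 28, 52)]
```

```bash
cat > pca.py <<'E'
from h import *
s=sensors.read_state();tc=s["eef_pos"];y=np.radians(7.1)
g=tc+[0,0,20]
for n in("scene","top"):
    im=get_image(n).astype(np.int16)
    for T in(150,175):
        w=((im.min(2)>T)&(im.max(2)-im.min(2)<28)).astype(np.uint8)
        N,lab,st,ce=cv2.connectedComponentsWithStats(w)
        c=proj(n,g-[50,6,20])
        ok=[i for i in range(1,N) if st[i,4]>40 and np.hypot(*(ce[i]-c))<45]
        for i in ok:
            p=np.argwhere(lab==i)[:,::-1];e,v=np.linalg.eigh(np.cov(p.T));a=v[:,1]
            print(n,T,"area",st[i,4],"box",st[i,:4],"c",ce[i].round(1),"ang",round(np.degrees(np.arctan2(a[1],a[0])),1),"len",(4*np.sqrt(e)).round(1))
    for th in range(0,41,10):
        t=np.radians(th);d=np.array([np.cos(t)*np.cos(y),np.cos(t)*np.sin(y),np.sin(t)])
        A,B=proj(n,g-d*120),proj(n,g-d*30);q=B-A;print("  model",th,"cap",A.round(1),"at-30",B.round(1),"ang",round(np.degrees(np.arctan2(q[1],q[0])),1))
E
python3 pca.py
```

```text
scene 150 area 264 box [196  92  27  18] c [210.7 100.2] ang 172.7 len [13.5 28.9]
scene 150 area 238 box [215 121  22  27] c [225.9 134.3] ang 126.2 len [10.3 33.1]
scene 150 area 66 box [253 133   9  13] c [257.4 139.2] ang 92.2 len [ 8.  13.3]
scene 175 area 236 box [196  92  27  16] c [210.7  99.8] ang 171.9 len [12.4 29.6]
scene 175 area 223 box [216 121  20  27] c [226.1 134.1] ang 126.5 len [ 9.8 31.8]
scene 175 area 63 box [253 133   9  13] c [257.5 139.1] ang 94.8 len [ 7.4 13.3]
  model 0 cap [213.2 139.2] at-30 [228.3 130.2] ang -30.9
  model 10 cap [214.  142.8] at-30 [228.4 131.1] ang -39.1
  model 20 cap [215.4 145.9] at-30 [228.7 131.9] ang -46.4
  model 30 cap [217.2 148.4] at-30 [229.2 132.5] ang -53.0
  model 40 cap [219.5 150.2] at-30 [229.7 133. ] ang -59.3
top 150 area 480 box [152 148  19  34] c [160.9 165.1] ang 81.6 len [17.3 36.3]
top 175 area 403 box [152 149  17  32] c [160.4 165. ] ang 80.9 len [15.1 34.9]
  model 0 cap [160.6 183.2] at-30 [158.1 155.6] ang -95.2
  model 10 cap [161.8 183.5] at-30 [158.4 155.7] ang -97.0
  model 20 cap [162.9 182.6] at-30 [158.7 155.6] ang -98.8
  model 30 cap [163.8 180.8] at-30 [158.9 155.2] ang -100.7
  model 40 cap [164.4 178. ] at-30 [159.1 154.6] ang -102.8
```

The scene blob's angle of -53.8° matches a tilt of about 30°, so the bottle has pivoted into the slope. I'll ease the fingers open gradually.

```bash
for o in 1; do python3 -m inch '[[[0,0,0,0],[0,0,0,0]]]' 5.88 >/dev/null; python3 f.py; python3 -m inch '[[[0,0,0,0],[0,0,0,0]]]' 5.90 >/dev/null; python3 f.py; python3 -m inch '[[[0,0,0,0],[0,0,0,0]]]' 5.93 >/dev/null; python3 f.py;done; python3 pca.py | grep -v model
```

```text
pos [636.7 238.7 191. ] F [-6.2  2.2  1.1] T [ 0.44  1.07 -0.18] w 58.7 g 17.7
  pos [636.7 238.7 190.9] F [-5.1  2.3  0.3] T [ 0.46  1.05 -0.1 ] w 58.9 g 11.2
  pos [637.2 238.7 190.9] F [-4.7  2.6  0.1] T [ 0.47  0.87 -0.07] w 59.3 g 4.7
scene 150 area 264 box [196  92  27  18] c [210.7 100.2] ang 172.7 len [13.5 28.9]
scene 150 area 248 box [215 121  22  29] c [225.7 134.7] ang 126.0 len [10.3 34. ]
scene 150 area 66 box [253 133   9  13] c [257.4 139.2] ang 92.2 len [ 8.  13.3]
scene 175 area 236 box [196  92  27  16] c [210.7  99.8] ang 171.9 len [12.4 29.6]
scene 175 area 229 box [216 121  20  27] c [225.9 134.2] ang 126.1 len [ 9.9 32. ]
scene 175 area 63 box [253 133   9  13] c [257.5 139.1] ang 94.8 len [ 7.4 13.3]
top 150 area 476 box [152 148  19  34] c [160.8 165.1] ang 82.1 len [17.1 36.3]
top 175 area 399 box [152 149  17  32] c [160.3 164.8] ang 81.0 len [14.9 35. ]
```

```bash
python3 -m inch '[[[-0.1,0,0.06,0],[-0.2,0,0.12,0],[-0.3,0,0.18,0],[-0.4,0,0.24,0],[-0.4,0,0.24,0]]]' 5.9 >/dev/null; python3 f.py
python3 -m inch '[[[-0.1,0,0.06,0],[-0.2,0,0.12,0],[-0.3,0,0.18,0],[-0.4,0,0.24,0],[-0.4,0,0.24,0]]]' >/dev/null; python3 f.py;python3 pca.py | grep -v model|grep 150
```

```text
pos [635.9 238.7 190. ] F [1.6 4.7 4.6] T [ 1.1  -0.09 -0.12] w 59.1 g 9.0
  pos [635.9 238.8 189.7] F [6.2 6.3 7.5] T [ 1.38 -1.24 -0.14] w 58.9 g 8.8
scene 150 area 258 box [196  92  27  18] c [210.4 100.3] ang 173.9 len [13.4 28.4]
scene 150 area 240 box [215 121  21  28] c [225.6 134.8] ang 125.5 len [10.3 33.3]
scene 150 area 68 box [252 133  10  14] c [257.4 139.3] ang 91.3 len [ 8.3 13.5]
top 150 area 466 box [152 149  19  33] c [161.  165.8] ang 82.3 len [17.2 35.6]
top 175 area 394 box [153 150  16  32] c [160.4 165.6] ang 81.7 len [14.8 34.6]
```

Run:
```python
from h import *
a=cv2.imread("pics/x.png").astype(np.int16); b=get_image("top"); cv2.imwrite("pics/y.png",b); b=b.astype(np.int16)
for nm,im in(("before",a),("now",b)):
  for T in(120,150,175):
    w=((im.min(2)>T)&(im.max(2)-im.min(2)<32)).astype(np.uint8)
    N,lab,st,ce=cv2.connectedComponentsWithStats(w)
    for i in range(1,N):
        if st[i,4]>250 and 135<ce[i][1]<200 and ce[i][0]<175: print(nm,T,st[i],ce[i].round(1))
for z,s in((215,0),):pass
y=np.radians(7.1)
for mx in(575,581,587,593):
    m=np.array([mx,231.5+.125*(mx-581),182]);t=np.radians(31);d=np.array([np.cos(t)*np.cos(y),np.cos(t)*np.sin(y),np.sin(t)])
    u=np.array([-np.sin(t)*np.cos(y),-np.sin(t)*np.sin(y),np.cos(t)])
    print(mx,[proj("top",m+d*s+u*r).round(1) for s,r in((81,30),(81,-30),(-69,18),(-85,18),(-85,-18))],"scene",proj("scene",m-85*d).round(1))
```

```text
before 120 [110 131  71  39 256] [140.7 141.3]
before 120 [ 10 140  25  58 863] [ 22.7 164.5]
before 150 [ 10 141  23  45 695] [ 22.1 163.2]
before 175 [ 12 145  19  40 515] [ 21.8 165. ]
now 120 [ 10 140  25  57 859] [ 22.7 164.6]
now 120 [152 149  20  37 539] [161.3 166.3]
now 150 [ 10 141  23  45 688] [ 22.  163.2]
now 150 [152 149  19  33 465] [161.  165.8]
now 175 [ 12 146  19  39 501] [ 21.8 165.1]
now 175 [153 150  16  32 392] [160.4 165.6]
575 [array([155.1, 146.5]), array([157.6, 140.5]), array([164. , 188.3]), array([164.8, 192.7]), array([166.1, 188.3])] scene [212.4 153.9]
581 [array([154.9, 144.6]), array([157.4, 138.7]), array([163.8, 186.5]), array([164.6, 190.9]), array([165.9, 186.5])] scene [213.4 153.3]
587 [array([154.7, 142.7]), array([157.3, 136.9]), array([163.6, 184.7]), array([164.5, 189.1]), array([165.7, 184.8])] scene [214.4 152.6]
593 [array([154.6, 140.8]), array([157.1, 135.1]), array([163.5, 182.9]), array([164.3, 187.3]), array([165.6, 183. ])] scene [215.4 152. ]
```

The bottle now blocks the tool, so it is probably against the stop. I'll release it, then nudge the base from behind to make sure it is home.

```bash
python3 -m inch '[[[0.4,0,-0.2,0],[0.4,0,-0.2,0]]]' 5.95 >/dev/null; python3 f.py
python3 -m inch '[[[0,0,0,0],[0,0,0,0]]]' 6.4 >/dev/null; python3 f.py
python3 -m inch '[[[0,0,0,0],[0,0,0,0],[0,0,0,0]]]' 7.2 >/dev/null; python3 f.py; python3 pca.py|grep "top 1"
```

```text
pos [635.8 238.8 189.4] F [0.4 5.4 3.5] T [ 1.25 -0.12 -0.07] w 59.2 g 2.7
  pos [635.4 237.4 188.7] F [1.1 4.8 2.3] T [ 0.86 -0.32 -0.1 ] w 64.0 g 1.8
  pos [634.1 235.5 187.8] F [-0.5 -0.8 -0.1] T [-0.01 -0.04  0.01] w 71.7 g 0.0
top 150 area 448 box [153 149  18  33] c [161.  165.9] ang 83.1 len [16.7 35.3]
top 175 area 378 box [153 150  16  32] c [160.4 165.9] ang 82.2 len [14.4 34.4]
```

```bash
python3 -m inch '[[[0,0,-2,0],[0,0,-4,0],[0,0,-6.5,0],[0,0,-9,0],[1,-0.1,-10,0],[3,-0.3,-10,0],[5,-0.3,-10,0],[7,-0.3,-10,0]]]'
python3 -m inch '[[[0,0,0,0],[0,0,2,0],[0,0,4,0],[0,0,6,0],[0,0,7,0],[0,0,7,0],[0,0,7,0]]]' 0
python3 f.py; python3 pca.py|grep "top 1"
```

```text
clock: 29.55
eef_pos: [704.2, 248.9, 289.1]
tool_rot: [3.141, -0.0, 0.124]
force: [0.9, -0.2, 0.2]
width: 71.8
gripper_force: 0.0
clock: 30.13
eef_pos: [703.3, 248.9, 218.5]
tool_rot: [3.141, 0.001, 0.124]
force: [0.5, 0.1, 0.6]
width: 0.0
gripper_force: 0.0
  pos [703.3 248.9 218.5] F [0.5 0.1 0.6] T [ 0.02 -0.01  0.03] w 0.0 g 0.0
top 150 area 559 box [151 139  20  43] c [160.5 160.1] ang 79.4 len [15.4 48.4]
top 175 area 445 box [152 142  17  40] c [160.  161.6] ang 79.3 len [13.2 44.7]
```

```bash
python3 -m inch '[[[-0.6,0,0,0],[-1.2,0,0,0],[-1.6,0,0,0],[-1.6,0,0,0],[-1.6,0,0,0]]]'>/dev/null; python3 f.py
python3 -m inch '[[[-0.2,0,0,0],[-0.4,0,0,0],[-0.4,0,0,0],[-0.4,0,0,0]]]'>/dev/null; python3 f.py
```

```text
pos [687.5 247.3 219.1] F [-0.6  0.3  0. ] T [ 0.02 -0.04  0.02] w -0.1 g 0.0
  pos [683.7 246.6 218.5] F [ 0.4 -0.1  0.2] T [0.01 0.01 0.01] w -0.2 g 0.0
```

```bash
python3 -m inch '[[[-0.2,0,0,0],[-0.4,0,0,0],[-0.4,0,0,0],[-0.4,0,0,0]]]'>/dev/null; python3 f.py
```

```text
pos [679.7 246.1 218.5] F [-0.5 -0.1  0.2] T [ 0.01 -0.03  0.01] w -0.3 g 0.0
```

```bash
for i in 1 2; do python3 -m inch '[[[-0.1,0,0,0],[-0.2,0,0,0],[-0.2,0,0,0]]]'>/dev/null; python3 f.py;done
```

```text
pos [677.6 245.9 218.5] F [-1.1 -0.4 -0.5] T [0.07 0.02 0.04] w 0.3 g 0.0
  pos [675.6 245.7 218.5] F [-0.6 -0.4  0.6] T [ 0.02 -0.   -0.02] w 0.0 g 0.0
```

```bash
for i in 1 2; do python3 -m inch '[[[-0.1,0,0,0],[-0.2,0,0,0],[-0.2,0,0,0]]]'>/dev/null; python3 f.py;done
```

```text
pos [673.6 245.4 218.6] F [-0.2 -0.2  0.3] T [ 0.01  0.03 -0.02] w -0.1 g 0.0
  pos [671.6 245.1 218.6] F [ 0.2 -0.5  0.1] T [-0.01  0.04 -0.01] w -0.0 g 0.0
```

```bash
for i in 1 2 3; do python3 -m inch '[[[-0.1,0,0,0],[-0.2,0,0,0],[-0.2,0,0,0]]]'>/dev/null; python3 f.py;done
```

```text
pos [669.7 244.9 218.6] F [ 0.3 -0.2 -0.4] T [0.07 0.02 0.03] w -0.4 g 0.0
  pos [669.1 244.7 219.1] F [ 4.3  0.1 -0.8] T [ 0.07 -0.86 -0.  ] w -0.1 g 1.6
  pos [668.5 244.6 220. ] F [6.3 0.8 1.4] T [ 0.13 -1.32 -0.05] w 0.0 g 3.1
```

```bash
for i in 1 2; do python3 -m inch '[[[-0.1,0,0,0],[-0.2,0,0,0],[-0.2,0,0,0]]]'>/dev/null; python3 f.py;done
```

```text
pos [667.9 244.5 220.8] F [9.1 1.3 1.3] T [ 0.24 -1.86 -0.01] w -0.2 g 4.3
  pos [667.4 244.3 221.7] F [10.4  1.2  3.9] T [ 0.33 -2.27  0.04] w 0.0 g 5.5
```

```bash
for i in 1 2; do python3 -m inch '[[[-0.1,0,0.05,0],[-0.2,0,0.1,0],[-0.2,0,0.1,0]]]'>/dev/null; python3 f.py;done
python3 -m inch '[[[1,0,0,0],[3,0,0,0],[5,0,-2,0],[5,0,-6,0],[3,0,-10,0],[0,4,-12,0],[-3,8,-12,0],[-6,12,-12,0]]]'>/dev/null; python3 f.py
python3 -m inch '[[[-3,3,0,0],[-6,6,0,0],[-8,9,0,0],[-10,12,0,0],[-12,15,0,0],[-14,18,0,0],[-14,18,0,0],[-14,18,0,0]]]'
python3 - <<'E'
from h import *
im=get_image("scene");s=get_image("top")
c=proj("scene",(560,250,150)).astype(int)
b=cv2.resize(im[c[1]-45:c[1]+45,c[0]-35:c[0]+40],None,fx=5,fy=5,interpolation=cv2.INTER_CUBIC)
a=cv2.resize(s[125:215,110:190],None,fx=5,fy=5,interpolation=cv2.INTER_CUBIC)
o=np.hstack([a,b]);cv2.imwrite("pics/c8.png",o);print(o.shape,c)
E
python3 pca.py|grep 1[57]
```

```text
pos [667.3 244.3 221.7] F [13.1  2.2  5.4] T [ 0.38 -2.9  -0.01] w 0.2 g 7.1
  pos [667.2 244.3 221.8] F [16.1  2.2  7.3] T [ 0.45 -3.41  0.08] w 0.1 g 8.6
  pos [626.8 142.3 337.3] F [ 0.9 -1.3  0.4] T [-0.01 -0.03 -0.02] w 0.2 g 0.0
clock: 35.4
eef_pos: [509.5, -55.3, 336.1]
tool_rot: [-3.141, 0.001, 0.119]
force: [0.7, 1.2, -0.6]
width: -0.1
gripper_force: 0.0
(450, 775, 3) [218 143]
scene 150 area 257 box [215 121  23  28] c [226.1 134.3] ang 126.9 len [10.5 34.9]
scene 175 area 242 box [215 121  23  27] c [226.2 134. ] ang 126.6 len [ 9.9 33.9]
  model 0 cap [226.8 157.9] at-30 [244.8 146.2] ang -32.9
  model 40 cap [233.9 170.4] at-30 [246.4 149.5] ang -59.1
```

View pics/c8.png

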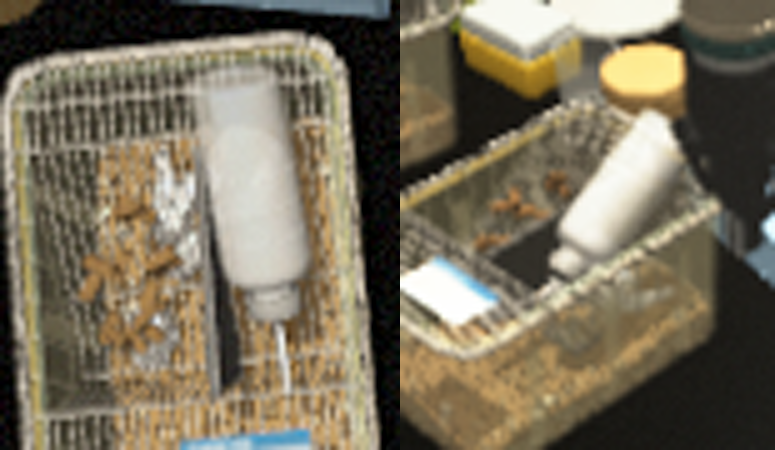

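The full bottle lies in the cradle, its base at crop (238,72) and its cap at (272,303). Its offsets from the lid rim match the neighbouring cage's bottle to about 1 px, and it did not move under a 16 N push. I'm handing in.

```bash
python3 -c "
from cell import order;print(order.finish_job())"
```

```text
the job is handed in; nothing more can be done
None
```

I handed the job in: bottle C was the full one and now lies in the cage's cradle, spout down and held firm against its stop, with the two empties left in the tray and the beaker, timer and tub untouched; no verdict came back.

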